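# Hang the hook-on cup on the deep bin

### The arm

A 7-joint arm with a two-finger parallel gripper is mounted at the origin on a cart in front of the work surface, level with it; the furniture and walls round the work are solid. World frame = base frame: x ahead of the robot, y to its left, z up, the work surface at z = 0. Lengths are in m, angles in rad, forces in N, time in s.
With the tool pointing down it reaches from about 0.35 to 0.9 m from the base axis. Payload 8.1 kg.
Tool frame: the origin (TCP) lies at the very end of the fingers, on their centre line; the grasp point (between the pads) lies 19 mm behind it; y points along the fingers, z is the direction in which the jaws open and shut, and the axes are right-handed (so a half turn about y gives the same grasp; the last joint's range is limited). The gripper opens to 85 mm and grips with 20 to 120 N. Pads are 22 mm wide; open, the fingers measure 114 mm over their backs; the gripper's body (76 mm by 85 mm) begins 54 mm behind the grasp point. The pads swing forward as they close: fully open they stand 13 mm farther back than shut.
Start: joints at [-1.32, 0.434, 0.025, 1.573, -0.012, 1.134, -0.075], TCP at [0.217, 0.586, 0.231] pointing down, gripper open.
Joint ranges: [-2.62, 2.62], [-0.44, 2.09], [-1.27, 1.32], [0.08, 2.57], [-1.32, 4.46], [0.12, 2], [-2.74, 2.74]. Speed limits (rad/s): [2.22, 2.22, 3.01, 3.01, 3.14, 3.14, 3.14].

### API

Orientations are given as a rotation vector (axis times angle).
In Python, from station import readout, eyes, workorder gives the robot as it stands.
- The arm moves only by the tool servo_tool, never from a script. Its arguments are lists of equal length, an entry for each row: "claw": the closure, from 0 (fully open) to 1 (shut); "translation": the shift along the tool's x, y, z in mm, a list of three; "dr": the turn, a rotation vector about the tool's x, y, z in degrees, a list of three. In form: {"claw": [claw, ...], "translation": [[tx, ty, tz], ...], "dr": [[rx, ry, rz], ...]}. A call has 1 to 10 rows; each row is the pose to reach, as a shift and turn from the pose measured when the call began, along the tool's axes at that moment; what a row does not reach only later rows make up. A row lasts 1/12 s, in which the tool goes at most 41.7 mm and 7.16 degrees, less where a joint would pass 70% of its speed; a pose out of reach is approached as far as the arm can. A call with a gripper value outside its range is refused whole. The fingers move at their own pace and stop on an object; the grip force is fixed at half the most. Time passes only in rows, so rows that repeat a pose let the fingers close. It gives the time, the measured TCP pose, the force and the opening at its end, in the units of the state.
- readout.read_state(): the state, without advancing time (a new reading comes with each control period).
- eyes.get_image(name): name is "side" or "top"; returns (picture, depth): 400x640x3 uint8, red, green, blue; 400x640 float32, m along the optical axis (not along the pixel's ray), 0 where there is no reading.
- eyes.camera_info(name): a dict with "fx", "fy", "cx", "cy" (pixels), "rvec" (rotation vector, rad) and "tvec" (3), from world to camera coordinates, as OpenCV has them. Camera axes: x right, y down, z forward; pixel columns grow to the right and rows downward; lengths in m; the calibration is good to about 2 mm. A picture is of the moment at which its call begins. camera_info takes no time and is no camera call.
- workorder.finish_job(): hands the job in, once; it reports no verdict.
The state is a dict: "clock": time; "qpos": joint angles; "joint_velocities": joint speeds; "joint_torque": joint torques, N m; "ee_pos": TCP position; "tool_rot": TCP orientation; "wrist_force": force on the tool from outside, world axes, zero at the start; "moment": the same for the moment, N m; "gripper_width": finger opening in m.
Only numpy, scipy, OpenCV 4.12 (cv2) and the standard library are available. Lean on these libraries where they do the work, as an engineer would, in place of code of your own. Each camera call takes 0.05 s, during which the arm holds its last target. There are 200 camera calls.

### The job

Pick up the small metal cup that has a hook and a black grip, and hang it by its own hook over the near wall of the deep bin (the wall towards the front edge of the bench, where the robot stands), with the cup on the outside, so that it hangs clear of the bench and stays there when you let go. Leave the plain cup without a hook where it stands; the low tray beside the bin is not the place.

Things in the scene. Friction and masses are not known exactly. Their poses are not given: they have to be found in the camera images.
- hook_cup: The cup to hang: small square open dark steel cup, 46 (x) x 50 (y) x 45 mm high, about 0.15 kg, standing upright. Origin: centre of its underside; z up. A flat strap (24 mm wide, 3 mm thick) rises at its back (+x) side, outer face at x = +23 mm; behind it is a downturned hook, on top a black grip block. Once hung it may lean a few degrees, its bottom against the wall.
- grip (a point): Middle of the hook-on cup's black grip block, at x = +20.5, y = 0, z = 128 mm in the cup's frame; axes as the cup's. The block is 14 mm thick (x), 30 mm wide (y) and runs from z = 101 to 151 mm; pinch it from above. Fingertips must stay above the hook's outer top (z = 99 mm).
- crown (a point): Highest point inside the hook-on cup's hook, where the rim comes to lie: x = +34, y = 0, z = 96 mm in the cup's frame; axes as the cup's. The hook is 24 mm wide (y) and opens downward; its gap is 22 mm clear, from x = +23 (strap) to +45 mm, half-round at the top; the tip reaches down to z = 58 mm and flares out to x = +52 mm.
- bin: The deep bin: a square open grey plastic box 120 x 120 mm, 120 mm high, walls 4 mm thick, with a roll of tape in it. It does not move. Origin: centre of its underside; z up; its -x side is the near wall, towards the bench's front edge (x turned -6 to +17 degrees from straight ahead of the robot).
- near_rim (a point): Middle of the top edge of the deep bin's near wall, half way through its thickness (x = -58, y = 0, z = 120 mm in the bin's frame). The rim runs along the bin's y; axes as the bin's, -x points out of the bin towards the robot.
- tray: The low tray: same grey box, 120 x 120 mm, but only 45 mm high, with a loupe and a lens in it. It does not move. Too low for the cup. Origin: centre of its underside.
- plain_cup: A plain cup, 46 x 50 x 45 mm high, without strap, hook or grip, standing near the hook-on cup. Origin: centre of its underside. To be left alone.
Mind the look-alikes: they are no part of the job. What is shaped like the hook_cup but yellow is not meant.

How it is judged:
On the way:
1. the hook-on cup is lifted above the rim of the deep bin (height (world z) of crown above 0.13 m), for 0.1 s.
At the end, for the whole second after the job is handed in: The hook-on cup hangs at rest on the deep bin's near wall with the cup outside: the hook's crown lies over the near rim within 14 mm across it, within 50 mm of the wall's middle along it, and from 6 mm below to 12 mm above the rim's height; the cup leans less than 15 degrees (x of crown in the frame of near_rim between -0.014 and 0.014 m and y of crown in the frame of near_rim between -0.05 and 0.05 m and z of crown in the frame of near_rim between -0.006 and 0.012 m and x of hook_cup in the frame of near_rim below -0.01 m and angle between hook_cup's own z axis and vertical below 0.26 rad and contact force between hook_cup and bin above 0.3 N and linear speed of hook_cup below 0.03 m/s); the robot touches nothing.
It fails at once if the plain cup is moved by more than 25 mm (distance of plain_cup from where it was at the start of the episode above 0.025 m).
It also fails if it takes over 34 s, if anything falls off the work surface, if the arm or the gripper's body presses on something with over 40 N, if the wrist force passes 120 N, or if a joint passes its speed limit or range.

## Working session

There is one attempt and no reset: what is moved stays moved. The work goes in short steps, Python scripts to look and compute and a tool call to move; the robot and the scene stay as the last step left them, time stands still between calls to the robot, and variables do not carry over. Pictures are saved under pics/ and viewed, about 8 in all and at most 12, crops included, and the job is handed in when it is done.

Besides the shell and the picture viewer there is one more tool, called as name(argument=value, ...) on one line, values as JSON. servo_tool: Moves the arm, as the interface text tells. Its arguments: {"type":"object","properties":{"claw":{"type":"array"},"translation":{"type":"array"},"dr":{"type":"array"}},"required":["claw","translation","dr"]}

```bash
mkdir -p pics
cat > h.py <<'E'
import numpy as np, cv2
from station import readout, eyes, workorder
from scipy.spatial.transform import Rotation as R
def grab(n):
    im,d=eyes.get_image(n); c=eyes.camera_info(n)
    v,u=np.mgrid[0:400,0:640]
    P=np.stack([(u-c['cx'])/c['fx']*d,(v-c['cy'])/c['fy']*d,d],-1)
    M=R.from_rotvec(np.ravel(c['rvec'])).as_matrix()
    W=(P-np.ravel(c['tvec']))@M
    W[d==0]=np.nan
    return im,d,W
def save(im,f): cv2.imwrite('pics/'+f,im[:,:,::-1])
def tool():
    s=readout.read_state(); return np.array(s['ee_pos']),R.from_rotvec(s['tool_rot'])
E
python3 - <<'E'
from h import *
s=readout.read_state(); print(s); print(R.from_rotvec(s['tool_rot']).as_matrix().round(3))
for n in('top','side'):
    im,d,W=grab(n); save(im,n+'0.png'); np.savez(n+'0.npz',im=im,W=W); print(eyes.camera_info(n))
E
```

```text
{'clock': 0.0, 'qpos': array([-1.31961658,  0.43524412,  0.02495447,  1.57406061, -0.01161148,
        1.13396871, -0.07507993]), 'joint_velocities': array([-0.00030326, -0.0006668 , -0.00107831, -0.0009882 ,  0.00091445,
        0.00126921, -0.00079406]), 'joint_torque': array([ 4.48720793e-04, -6.70487452e+01,  1.02500159e+00, -3.16206980e+01,
        1.53060170e-02,  1.25291361e-02,  1.06458577e-05]), 'ee_pos': array([0.2164009 , 0.58583257, 0.23052671]), 'tool_rot': array([-1.5544404 ,  0.27780099, -0.27756588]), 'wrist_force': array([-0.16097495, -0.29132229, -0.14862002]), 'moment': array([-0.00381324,  0.00517459, -0.03436106]), 'gripper_width': 0.08505159674269466}
[[ 0.938 -0.     0.346]
 [-0.346 -0.001  0.938]
 [ 0.    -1.    -0.002]]
{'fx': 493.4505155939135, 'fy': 493.4505155939135, 'cx': 321.8364514558827, 'cy': 203.96464191316767, 'rvec': array([ 2.15516905, -2.16812534,  0.13994736]), 'tvec': array([0.19396221, 0.55590959, 1.15574862])}
{'fx': 507.83348566339936, 'fy': 507.83348566339936, 'cx': 317.95858480389194, 'cy': 189.9864980893341, 'rvec': array([ 0.05802517,  2.68198703, -1.54881715]), 'tvec': array([ 0.52505605, -0.01073527,  1.40089711])}
```

View pics/top0.png

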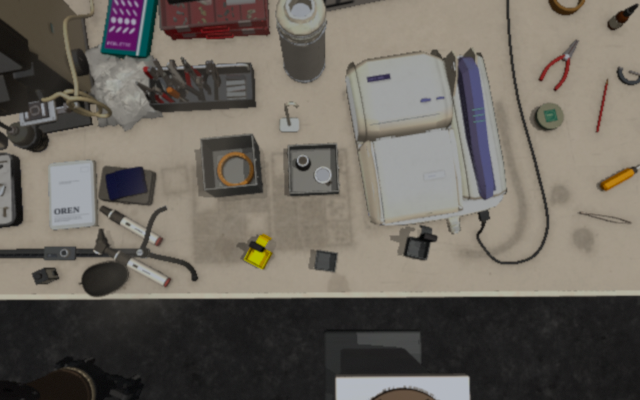

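View pics/side0.png

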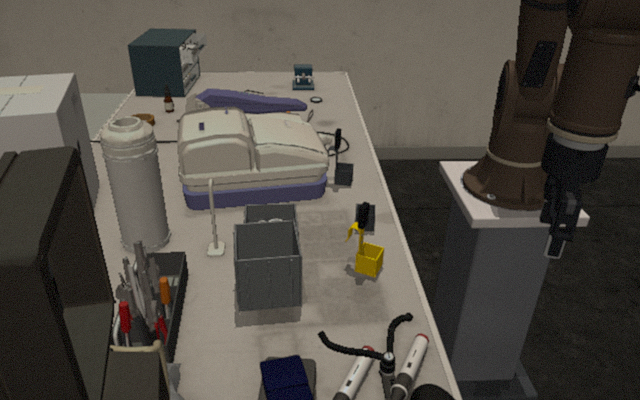

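The top view shows the bin at (231,165), tray (312,169), yellow decoy (257,250), plain cup (323,261) and the hook cup with its black grip at (418,242). The side view shows the hook cup at (343,160). Next I'll measure the hook cup and the bin.

Run:
```python
from h import *
T=np.load('top0.npz');S=np.load('side0.npz')
W=T['W'];im=T['im']
def crop(im,r0,r1,c0,c1,k): return cv2.resize(im[r0:r1,c0:c1],None,fx=k,fy=k,interpolation=cv2.INTER_CUBIC)
a=crop(im,215,275,390,450,6); b=crop(S['im'],115,195,310,370,6)
b=cv2.resize(b,(270,360)); save(np.hstack([a,b]),'crop.png')
def bands(W,box,zs):
    r0,r1,c0,c1=box; P=W[r0:r1,c0:c1].reshape(-1,3)
    for lo,hi in zs:
        Q=P[(P[:,2]>lo)&(P[:,2]<hi)]
        if len(Q)>5: 
            Q2=Q[:,:2].astype(np.float32); rc=cv2.minAreaRect(Q2*1000)
            print(lo,hi,len(Q),'mean',Q.mean(0).round(4),'rect',np.round(rc[0],1),np.round(rc[1],1),round(rc[2],1))
print('cup top');bands(W,(220,270,395,445),[(.03,.055),(.055,.1),(.075,.101),(.13,.17)])
print('cup side');bands(S['W'],(120,192,325,360),[(.01,.04),(.03,.055),(.055,.1),(.1,.17)])
print('bin top');bands(W,(125,205,190,272),[(.11,.13)])
print('bin side');bands(S['W'],(190,320,225,305),[(.11,.13)])
print('plain');bands(W,(240,285,300,345),[(.035,.055)])
```

```text
cup top
0.03 0.055 135 mean [ 0.4491 -0.0335  0.0424] rect [451.1 -35.8] [51.9 45.7] 76.0
0.055 0.1 86 mean [ 0.4943 -0.0395  0.09  ] rect [490.3 -29.1] [33.3 74.5] 6.8
0.075 0.101 85 mean [ 0.4947 -0.0371  0.0955] rect [491. -20.] [35.9 90.2] 2.9
0.13 0.17 104 mean [ 0.4708 -0.0389  0.1486] rect [471.1 -40.7] [29.8 14.2] 74.8
cup side
0.01 0.04 279 mean [ 0.4554 -0.045   0.0263] rect [ 459.9 -147.5] [398.3  76. ] 86.2
0.03 0.055 214 mean [ 0.4576 -0.0343  0.0399] rect [466.3 -64.2] [245.9  74.7] 86.1
0.055 0.1 124 mean [ 0.4928 -0.0357  0.0849] rect [491.4 -19.6] [179.7  33.4] 86.2
0.1 0.17 223 mean [ 0.4878 -0.0209  0.1241] rect [488.5 -19.2] [204.9  40.6] 86.0
bin top
0.11 0.13 511 mean [0.6464 0.403  0.1186] rect [646.7 402.8] [122.8 125.6] 5.6
bin side
0.11 0.13 930 mean [0.6484 0.4078 0.1173] rect [649.4 401.8] [122.1 127.8] 5.4
plain
0.035 0.055 101 mean [0.4229 0.1833 0.045 ] rect [422.8 183.8] [49.8 45.8] 81.5
```

View pics/crop.png

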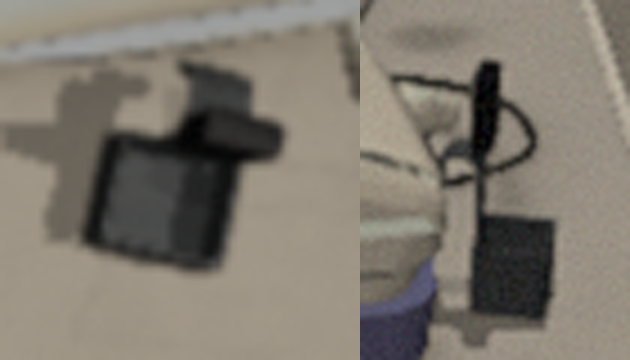

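Run:
```python
from h import *
W=np.concatenate([np.load(f+'0.npz')['W'].reshape(-1,3) for f in('top','side')])
def mx(n,x0,x1,y0,y1):
    Q=W[(W[:,0]>x0)&(W[:,0]<x1)&(W[:,1]>y0)&(W[:,1]<y1)&(W[:,2]>.01)&(W[:,2]<.5)]
    print(n,len(Q),np.percentile(Q[:,2],99).round(3), Q[:,0].min().round(3),Q[:,1].min().round(3),Q[:,1].max().round(3))
mx('machine near cup',.52,.62,-.14,.06)
mx('machine all',.52,.9,-.2,.12)
mx('tray',.57,.72,.16,.3)
mx('yellow',.38,.53,.28,.42)
mx('behind tray',.7,.8,.2,.35)
```

```text
machine near cup 5205 0.19 0.52 -0.14 0.06
machine all 35836 0.231 0.52 -0.2 0.12
tray 995 0.049 0.582 0.16 0.276
yellow 1536 0.153 0.405 0.31 0.377
behind tray 690 0.171 0.7 0.201 0.35
```

servo_tool(claw=[0,0,0,0,0,0,0,0,0,0], translation=[[40,0,-40],[80,0,-80],[110,0,-110],[140,0,-140],[170,0,-170],[200,0,-200],[225,0,-225],[250,0,-250],[275,0,-275],[300,0,-300]], dr=[[0,7,0],[0,14,0],[0,21,0],[0,28,0],[0,35,0],[0,42,0],[0,49,0],[0,50,0],[0,50,0],[0,50,0]])

```text
clock: 0.93
ee_pos: [0.3907, 0.2057, 0.231]
tool_rot: [-1.354, 0.952, -0.952]
wrist_force: [1.3, -0.3, 0.1]
gripper_width: 0.0855
```

```bash
cat >> h.py <<'E'
def go(p,yaw):
    x,r=tool(); M=r.as_matrix()
    y=np.radians(yaw); z=np.array([np.cos(y),np.sin(y),0]); Y=np.array([0,0,-1.]); X=np.cross(Y,z)
    G=R.from_matrix(np.stack([X,Y,z],1))
    print('t mm',(M.T@(np.array(p)-x)*1000).round(1),'dr',np.degrees((r.inv()*G).as_rotvec()).round(1))
E
python3 - <<'E'
from h import *
for f in('top','side'):
    W=np.load(f+'0.npz')['W'].reshape(-1,3)
    for y0 in(-.11,-.08,-.05,-.02,.01):
        Q=W[(W[:,1]>y0)&(W[:,1]<y0+.03)&(W[:,2]>.08)&(W[:,2]<.3)&(W[:,0]>.515)&(W[:,0]<.6)]
        print(f,y0,[(x,np.round(np.percentile(Q[(Q[:,0]>x)&(Q[:,0]<x+.02),2],95),3)) for x in(.5,.52,.54,.56,.58) if ((Q[:,0]>x)&(Q[:,0]<x+.02)).any()])
go((.471,-.041,.23),-14.5)
E
```

```text
top -0.11 [(0.5, np.float64(0.114)), (0.52, np.float64(0.137)), (0.54, np.float64(0.145)), (0.56, np.float64(0.153)), (0.58, np.float64(0.159))]
top -0.08 [(0.5, np.float64(0.118)), (0.52, np.float64(0.141)), (0.54, np.float64(0.148)), (0.56, np.float64(0.157)), (0.58, np.float64(0.162))]
top -0.05 [(0.5, np.float64(0.132)), (0.52, np.float64(0.145)), (0.54, np.float64(0.152)), (0.56, np.float64(0.16)), (0.58, np.float64(0.167))]
top -0.02 [(0.5, np.float64(0.136)), (0.52, np.float64(0.147)), (0.54, np.float64(0.154)), (0.56, np.float64(0.161)), (0.58, np.float64(0.165))]
top 0.01 [(0.5, np.float64(0.139)), (0.52, np.float64(0.146)), (0.54, np.float64(0.155)), (0.56, np.float64(0.161)), (0.58, np.float64(0.165))]
side -0.11 [(0.5, np.float64(0.11)), (0.52, np.float64(0.135)), (0.54, np.float64(0.145)), (0.56, np.float64(0.153)), (0.58, np.float64(0.159))]
side -0.08 [(0.52, np.float64(0.141)), (0.54, np.float64(0.149)), (0.56, np.float64(0.155)), (0.58, np.float64(0.161))]
side -0.05 [(0.5, np.float64(0.127)), (0.52, np.float64(0.144)), (0.54, np.float64(0.151)), (0.56, np.float64(0.159)), (0.58, np.float64(0.164))]
side -0.02 [(0.5, np.float64(0.134)), (0.52, np.float64(0.145)), (0.54, np.float64(0.152)), (0.56, np.float64(0.16)), (0.58, np.float64(0.165))]
side 0.01 [(0.5, np.float64(0.135)), (0.52, np.float64(0.146)), (0.54, np.float64(0.154)), (0.56, np.float64(0.16)), (0.58, np.float64(0.165))]
t mm [259.3   1.3  -7.7] dr [ 0.  34.2  0.1]
```

servo_tool(claw=[0.65,0.65,0.65,0.65,0.65,0.65,0.65,0.65,0.65,0.65], translation=[[40,0,0],[80,0,0],[120,0,0],[160,0,-5],[195,0,-8],[225,0,-8],[248,1,-8],[259,1,-8],[259,1,-8],[259,1,-8]], dr=[[0,6,0],[0,12,0],[0,18,0],[0,24,0],[0,29,0],[0,34,0],[0,34,0],[0,34,0],[0,34,0],[0,34,0]])

```text
clock: 1.77
ee_pos: [0.4704, -0.0411, 0.23]
tool_rot: [-1.082, 1.391, -1.392]
wrist_force: [-0.8, 0.3, -0.2]
gripper_width: 0.03
```

Run:
```python
from h import *
go((.471,-.041,.116),-14.5)
W=np.load('top0.npz')['W'].reshape(-1,3)
for y0 in(-.12,-.09,-.06,-.03,0,.03):
    Q=W[(W[:,1]>y0)&(W[:,1]<y0+.03)&(W[:,2]>.1)&(W[:,2]<.16)&(W[:,0]>.485)]
    print(y0,Q[:,0].min().round(4),Q[Q[:,0].argmin()].round(3))
im,d,Ws=grab('side'); 
a=cv2.resize(im[60:210,270:420],None,fx=4,fy=4,interpolation=cv2.INTER_CUBIC); save(a,'s1.png')
```

```text
t mm [ -0.4 114.    0.7] dr [0.  0.2 0.1]
-0.12 0.4852 [ 0.485 -0.106  0.105]
-0.09 0.5108 [ 0.511 -0.061  0.1  ]
-0.06 0.4857 [ 0.486 -0.041  0.104]
-0.03 0.5038 [ 0.504 -0.009  0.106]
0 0.5016 [0.502 0.025 0.108]
0.03 0.5018 [0.502 0.043 0.107]
```

View pics/s1.png

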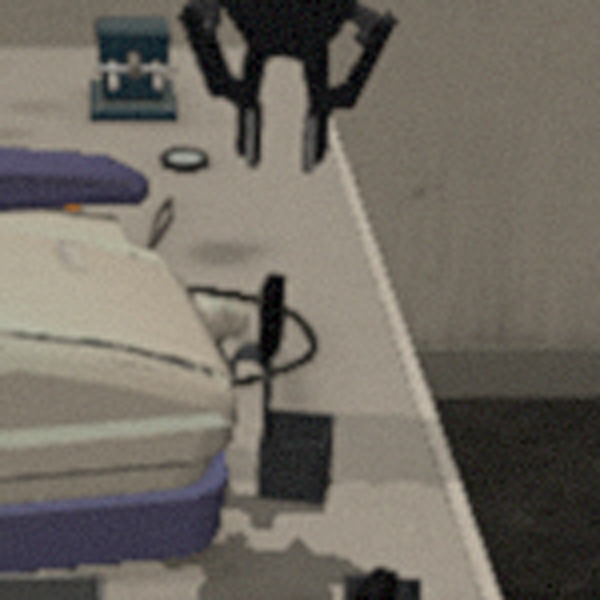

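The gripper is lined up over the grip, with the fingertips at (250,165) and (313,165) and the grip at (272,310). The machine edge is beside the hook, so I'll go down with the jaws narrow.

servo_tool(claw=[0.65,0.65,0.65,0.65,0.65,0.65,0.65,0.65,0.65,0.65], translation=[[0,20,0],[0,40,0],[0,55,0],[0,68,0],[0,80,0],[0,90,0],[0,100,0],[0,108,0],[0,114,0],[0,114,0]], dr=[[0,0,0],[0,0,0],[0,0,0],[0,0,0],[0,0,0],[0,0,0],[0,0,0],[0,0,0],[0,0,0],[0,0,0]])

```text
clock: 2.65
ee_pos: [0.4696, -0.0401, 0.115]
tool_rot: [-1.084, 1.391, -1.39]
wrist_force: [0.4, 0.4, -0.7]
gripper_width: 0.0298
```

servo_tool(claw=[0.75,0.8,0.9,1,1,1,1,1], translation=[[0,0,0],[0,0,0],[0,0,0],[0,0,0],[0,0,0],[0,0,0],[0,0,0],[0,0,0]], dr=[[0,0,0],[0,0,0],[0,0,0],[0,0,0],[0,0,0],[0,0,0],[0,0,0],[0,0,0]])

```text
clock: 3.32
ee_pos: [0.4695, -0.04, 0.115]
tool_rot: [-1.084, 1.391, -1.39]
wrist_force: [0.0, 0.2, -1.8]
gripper_width: 0.0134
```

Gripped at 13.4 mm opening. Now I'll lift straight up by 110 mm.

servo_tool(claw=[1,1,1,1,1,1,1,1,1,1], translation=[[0,-8,0],[0,-18,0],[0,-30,0],[0,-44,0],[0,-58,0],[0,-72,0],[0,-86,0],[0,-100,0],[0,-110,0],[0,-110,0]], dr=[[0,0,0],[0,0,0],[0,0,0],[0,0,0],[0,0,0],[0,0,0],[0,0,0],[0,0,0],[0,0,0],[0,0,0]])

```text
clock: 4.15
ee_pos: [0.471, -0.0401, 0.2275]
tool_rot: [-1.08, 1.389, -1.391]
wrist_force: [0.9, -1.1, -2.1]
gripper_width: 0.0133
```

Run:
```python
from h import *
s=readout.read_state();print(s['wrist_force'],s['gripper_width'])
# via point, then above-rim
go((.53,.20,.235),-5); go((.564,.3945,.235),5.5)
```

```text
[ 0.85186571 -1.12671419 -2.09379036] 0.013255461705574968
t mm [-247.3   -7.5   -2. ] dr [-0.1 -9.3  0. ]
t mm [-444.2   -7.5  -16.9] dr [ -0.1 -19.8   0. ]
```

servo_tool(claw=[1,1,1,1,1,1,1,1,1,1], translation=[[-10,-4,0],[-30,-8,0],[-60,-8,-1],[-90,-8,-2],[-120,-8,-3],[-150,-8,-4],[-180,-8,-5],[-210,-8,-6],[-240,-8,-7],[-270,-8,-8]], dr=[[0,0,0],[0,-1,0],[0,-3,0],[0,-5,0],[0,-7,0],[0,-9,0],[0,-11,0],[0,-12,0],[0,-14,0],[0,-15,0]])

```text
clock: 4.98
ee_pos: [0.5295, 0.2249, 0.2349]
tool_rot: [-1.217, 1.198, -1.199]
wrist_force: [-0.3, -0.6, -1.5]
gripper_width: 0.0132
```

Run:
```python
from h import *
go((.564,.3945,.235),5.5)
```

```text
t mm [-169.1   -0.2   37. ] dr [-0.  -4.6  0. ]
```

servo_tool(claw=[1,1,1,1,1,1,1,1,1,1], translation=[[-30,0,7],[-60,0,13],[-90,0,20],[-115,0,26],[-135,0,30],[-152,0,34],[-163,0,36],[-169,0,37],[-169,0,37],[-169,0,37]], dr=[[0,-1,0],[0,-2,0],[0,-3,0],[0,-4,0],[0,-4.6,0],[0,-4.6,0],[0,-4.6,0],[0,-4.6,0],[0,-4.6,0],[0,-4.6,0]])

```text
clock: 5.82
ee_pos: [0.5641, 0.3933, 0.2345]
tool_rot: [-1.254, 1.139, -1.141]
wrist_force: [0.8, -0.2, -2.1]
gripper_width: 0.0134
```

Run:
```python
from h import *
p,r=tool(); print(p, r.as_matrix().round(3).tolist())
im,d,W=grab('side'); 
a=cv2.resize(im[100:330,200:430],(690,690)[:0] or (600,600),interpolation=cv2.INTER_CUBIC); save(a,'s2.png')
im,d,W2=grab('top'); save(cv2.resize(im[100:260,170:330],(600,600)),'t2.png')
np.savez('hang.npz',a=W,b=W2)
```

```text
[0.56405852 0.39332829 0.2344954 ] [[0.094, -0.0, 0.996], [-0.996, -0.002, 0.094], [0.002, -1.0, -0.0]]
```

View pics/s2.png

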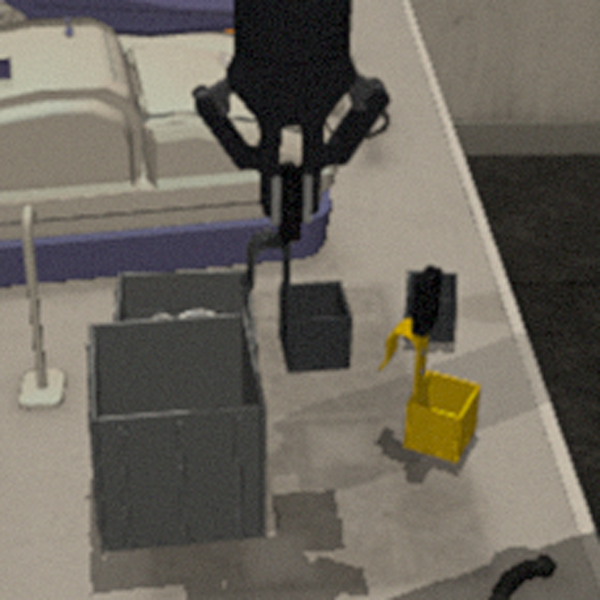

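Run:
```python
from h import *
D=np.load('hang.npz')
for k in'ab':
    P=D[k].reshape(-1,3); Q=P[(abs(P[:,0]-.54)<.045)&(abs(P[:,1]-.393)<.035)&(P[:,2]>.10)&(P[:,2]<.172)]
    print(k,len(Q),Q.min(0).round(4),Q.max(0).round(4))
    Q=Q[Q[:,2]>.15]
    if len(Q)>5: print(cv2.minAreaRect((Q[:,:2]*1000).astype(np.float32)),Q[:,2].max())
    H=P[(P[:,0]>.568)&(P[:,0]<.602)&(abs(P[:,1]-.393)<.025)&(P[:,2]>.172)&(P[:,2]<.225)]
    if len(H): print('hook',len(H),H.min(0).round(4),H.max(0).round(4))
    N=P[(abs(P[:,0]-.589)<.012)&(abs(P[:,1]-.397)<.045)&(abs(P[:,2]-.12)<.012)]
    if len(N): print('near rim',len(N),np.median(N,0).round(4),N.min(0).round(4),N.max(0).round(4))
```

```text
a 884 [0.5213 0.3604 0.1201] [0.5718 0.418  0.1718]
((546.4940185546875, 389.6680603027344), (46.58031463623047, 55.754127502441406), 5.492059707641602) 0.17175342837396612
hook 192 [0.568  0.3796 0.1733] [0.5989 0.4074 0.2242]
near rim 88 [0.5915 0.3988 0.1206] [0.5851 0.3533 0.1082] [0.5969 0.4407 0.1228]
b 253 [0.5217 0.3634 0.1176] [0.5687 0.3962 0.1719]
((546.4494018554688, 371.5263977050781), (48.168758392333984, 23.090499877929688), 25.36336898803711) 0.17192271284366784
hook 21 [0.5765 0.3826 0.1845] [0.5948 0.3862 0.2221]
near rim 53 [0.5897 0.3748 0.1191] [0.5862 0.3522 0.1081] [0.5929 0.3964 0.1254]
```

View pics/t2.png

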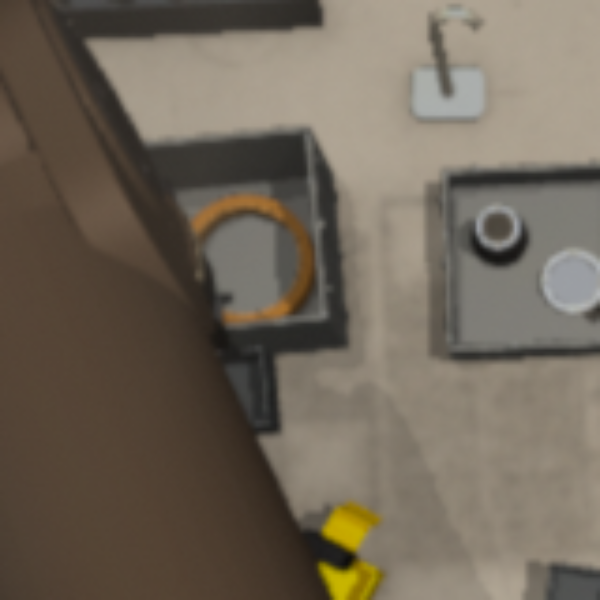

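The side view shows the cup upright with its hook tip, around (250,290), above the bin. The top view is mostly blocked by the arm. The measured crown is about (0.580, 0.394) and the rim about x = 0.590, so I'll shift about 10 mm towards the bin and then lower.

servo_tool(claw=[1,1,1,1,1,1,1,1,1,1], translation=[[-2,0,4],[-2,0,8],[-2,0,10],[-2,10,10],[-2,22,10],[-2,34,10],[-2,46,10],[-2,56,10],[-2,60,10],[-2,60,10]], dr=[[0,0,0],[0,0,0],[0,0,0],[0,0,0],[0,0,0],[0,0,0],[0,0,0],[0,0,0],[0,0,0],[0,0,0]])

```text
clock: 6.75
ee_pos: [0.5733, 0.3953, 0.1731]
tool_rot: [-1.256, 1.14, -1.141]
wrist_force: [-0.4, -0.2, -1.9]
gripper_width: 0.0135
```

Run:
```python
from h import *
s=readout.read_state();print(s['wrist_force'],s['moment'],s['gripper_width'],s['ee_pos'])
im,d,W=grab('side'); save(cv2.resize(im[150:310,220:380],(600,600),interpolation=cv2.INTER_CUBIC),'s3.png')
P=W.reshape(-1,3)
Q=P[(abs(P[:,0]-.555)<.045)&(abs(P[:,1]-.393)<.035)&(P[:,2]>.10)&(P[:,2]<.125)]
print(Q.min(0),Q[:,2].max())
```

```text
[-0.41253198 -0.17710921 -1.94313819] [-0.00419011 -0.02582981 -0.02155673] 0.013464423620588474 [0.57325217 0.39527601 0.17309015]
[0.53108981 0.35939643 0.10001584] 0.12278114983502748
```

View pics/s3.png

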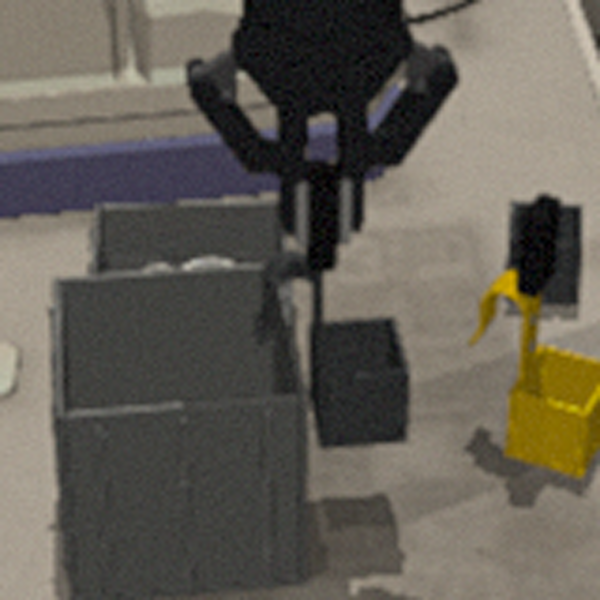

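The hook straddles the near wall: its tip is inside at (265,335) and the cup is outside at (360,380). I'll lower it to contact.

servo_tool(claw=[1,1,1,1,1,1,1,1], translation=[[0,8,0],[0,16,0],[0,22,0],[0,26,0],[0,29,0],[0,31,0],[0,32,0],[0,32,0]], dr=[[0,0,0],[0,0,0],[0,0,0],[0,0,0],[0,0,0],[0,0,0],[0,0,0],[0,0,0]])

```text
clock: 7.47
ee_pos: [0.5738, 0.3954, 0.1422]
tool_rot: [-1.254, 1.139, -1.141]
wrist_force: [0.2, -0.0, -1.3]
gripper_width: 0.0133
```

servo_tool(claw=[1,1,1,1], translation=[[0,1,0],[0,2,0],[0,3,0],[0,3,0]], dr=[[0,0,0],[0,0,0],[0,0,0],[0,0,0]])

```text
clock: 7.8
ee_pos: [0.5739, 0.3955, 0.1392]
tool_rot: [-1.254, 1.139, -1.141]
wrist_force: [0.8, -0.0, -1.6]
gripper_width: 0.0136
```

servo_tool(claw=[1,1,1,1], translation=[[0,1,0],[0,2,0],[0,2,0],[0,2,0]], dr=[[0,0,0],[0,0,0],[0,0,0],[0,0,0]])

```text
clock: 8.13
ee_pos: [0.5741, 0.3956, 0.1387]
tool_rot: [-1.252, 1.139, -1.141]
wrist_force: [-4.0, -2.2, 9.0]
gripper_width: 0.0132
```

servo_tool(claw=[1,1,1,1], translation=[[0,1,0],[0,1,0],[0,1,0],[0,1,0]], dr=[[0,0,0],[0,0,0],[0,0,0],[0,0,0]])

```text
clock: 8.47
ee_pos: [0.5744, 0.3958, 0.1386]
tool_rot: [-1.251, 1.139, -1.141]
wrist_force: [-2.9, -0.8, 7.3]
gripper_width: 0.0131
```

Contact is at the crown, with about 8 N upward. I'll open gradually.

servo_tool(claw=[0.82,0.8,0.78,0.75,0.72,0.68,0.64,0.6,0.58,0.58], translation=[[0,0,0],[0,0,0],[0,0,0],[0,0,0],[0,0,0],[0,0,0],[0,0,0],[0,0,0],[0,0,0],[0,0,0]], dr=[[0,0,0],[0,0,0],[0,0,0],[0,0,0],[0,0,0],[0,0,0],[0,0,0],[0,0,0],[0,0,0],[0,0,0]])

```text
clock: 9.3
ee_pos: [0.5745, 0.3957, 0.1387]
tool_rot: [-1.251, 1.139, -1.141]
wrist_force: [-0.5, -0.6, 0.4]
gripper_width: 0.0361
```

Run:
```python
from h import *
s=readout.read_state();print(s['wrist_force'],s['gripper_width'],s['ee_pos'])
im,d,W=grab('side'); save(cv2.resize(im[150:310,220:380],(600,600),interpolation=cv2.INTER_CUBIC),'s4.png')
```

```text
[-0.45801099 -0.63112763  0.36356837] 0.03610775117009945 [0.57448363 0.3957357  0.13865376]
```

View pics/s4.png

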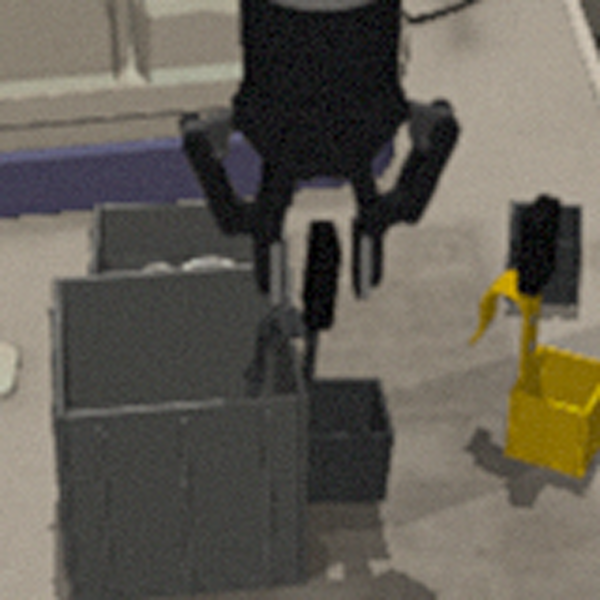

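The cup hangs on the wall with a slight lean, and the grip at (320,275) is free between the fingers. I'll withdraw straight up.

servo_tool(claw=[0.58,0.58,0.58,0.58,0.58,0.58,0.58,0.58,0.58,0.58], translation=[[0,-8,0],[0,-18,0],[0,-30,0],[0,-45,0],[0,-60,0],[0,-75,0],[0,-90,0],[0,-105,0],[0,-120,0],[0,-120,0]], dr=[[0,0,0],[0,0,0],[0,0,0],[0,0,0],[0,0,0],[0,0,0],[0,0,0],[0,0,0],[0,0,0],[0,0,0]])

```text
clock: 10.18
ee_pos: [0.5759, 0.3964, 0.2637]
tool_rot: [-1.244, 1.137, -1.141]
wrist_force: [1.5, 0.3, 0.9]
gripper_width: 0.0358
```

Run:
```python
from h import *
im,d,W=grab('side'); save(cv2.resize(im[150:310,220:380],(600,600),interpolation=cv2.INTER_CUBIC),'s5.png')
P=W.reshape(-1,3)
def b(n,x0,x1,z0,z1):
    Q=P[(P[:,0]>x0)&(P[:,0]<x1)&(abs(P[:,1]-.394)<.03)&(P[:,2]>z0)&(P[:,2]<z1)]
    if len(Q): print(n,len(Q),Q.mean(0).round(4),Q.min(0).round(4),Q.max(0).round(4))
b('grip low',.54,.61,.128,.15);b('grip hi',.54,.61,.16,.18);b('hook',.58,.615,.1,.14);b('cup',.51,.585,.01,.08)
```

```text
grip low 90 [0.5771 0.4039 0.1395] [0.5676 0.3841 0.1288] [0.584  0.4103 0.1499]
grip hi 124 [0.574  0.3988 0.1708] [0.5658 0.3794 0.1601] [0.582  0.4107 0.177 ]
hook 209 [0.5929 0.3985 0.1194] [0.5803 0.3646 0.1003] [0.607  0.4229 0.1389]
cup 713 [0.5598 0.3976 0.049 ] [0.5378 0.3643 0.0187] [0.5806 0.4205 0.0796]
```

View pics/s5.png

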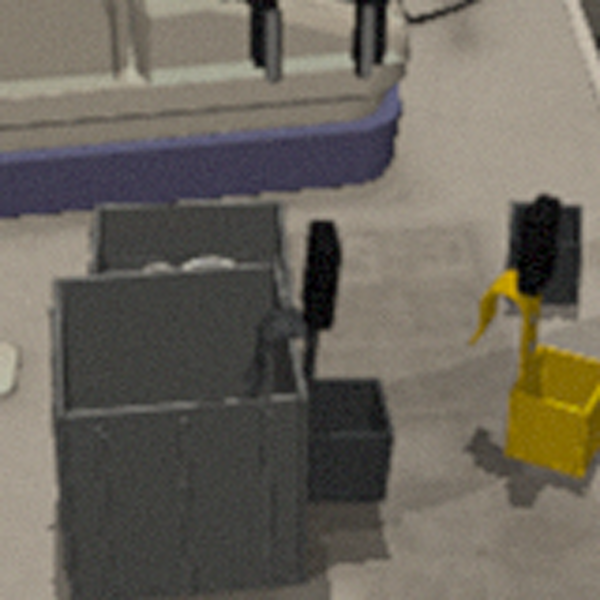

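The cup hangs on its own. It leans about 5–6°, its bottom is about 19 mm above the bench, and the gripper is clear. Handing in.

```bash
python3 -c "
from station import workorder; print(workorder.finish_job())"
```

```text
the job is handed in; nothing more can be done
None
```

The steel hook cup now hangs by its own hook over the deep bin's near wall, with the cup on the outside. I gripped it by the black block, lifted it above the rim, lowered it until the hook touched the rim, then let go and withdrew straight up. I handed the job in at about 10.2 s.

- **Placement:** in the last side picture and depth data the hook is over the near rim. The cup leans about 5–6° against the wall, with its bottom about 19 mm above the bench.
- **Clearance:** the gripper was withdrawn to about 0.26 m, well above the grip, with only sensor-level wrist force.
- **Forces:** the highest wrist force I read was about 10 N, when the hook touched the rim.
- **Other items:** the yellow cup looks unchanged in the last pictures. I kept the path clear of the plain cup and it looks undisturbed, but I did not re-measure its position.
- **A disagreement:** before I lowered it, the camera put the held cup about 2.5 mm nearer the bin and up to 7 mm higher than the grasp pose implied. I used the camera for the sideways shift. For height I relied on touching the rim, which came close to where the grasp pose put it.

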